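Twist the glaze beaker home in its holder, then fit strainer and lid

ROBOT

A 6-joint arm with a two-finger parallel gripper is mounted at the origin on the work surface; the furniture and walls round the work are solid. World frame = base frame: x ahead of the robot, y to its left, z up, the work surface at z = 0. Lengths are in mm, angles in rad, forces in N, time in s.
With the tool pointing down it reaches from about 300 to 775 mm from the base axis. Payload 14.6 kg.
Tool frame: the origin (TCP) lies at the very end of the fingers, on their centre line; the grasp point (between the pads) lies 19 mm behind it (grip_point_offset is the distance from the TCP to the grasp point, in mm); z points along the fingers, y is the line along which they close (so a half turn about z gives the same grasp; the last joint's range is limited). The gripper opens to 94 mm and grips with 3 to 60 N. Pads are 16 mm wide; open, the fingers measure 119 mm over their backs; the gripper's body (75 mm by 177 mm) begins 78 mm behind the grasp point.
Start: joints at [1.267, 0.3, 1.521, -0, 1.321, -0.067], TCP at [129.024, 534.642, 205.446] pointing down, gripper open.
Joint ranges: [-3.03, 3.03], [-0.79, 2.21], [0.23, 2.52], [-1.04, 4.18], [0, 3.07], [-2.55, 2.55]. Speed limits (rad/s): [2.22, 2.22, 2.57, 3.14, 3.14, 3.14].

INTERFACE

Orientations are given as [roll, pitch, yaw] about the fixed x, y, z axes, in that order (R = Rz(yaw) Ry(pitch) Rx(roll)).
In Python, from cell import read_state, camera, camera_info, sign_off, grip_point_offset gives the robot as it stands.
- The arm moves only by the shell command python3 -m handwheel 'ROWS' [FORCE]. ROWS is text: rows parted by semicolons, each of 5 numbers parted by spaces: the shift along the world's x, y, z in units of 40 mm (1.0 is 40 mm), then the turn about the world's z in units of 5 degrees (1.0 is 5 degrees), then the closure, from 0 (fully open) to 1 (shut). In form: dx dy dz yaw gripper; .... A call has 1 to 12 rows; each row shifts and turns the commanded pose from where the row before left it; what a row does not reach is not made up. A row lasts 1/12 s, in which the tool goes at most 41.7 mm and 7.16 degrees, less where a joint would pass 70% of its speed; a pose out of reach is approached as far as the arm can. A call is refused whole if a number of a shift passes 1 or a number of a turn 1, either way. A call with a gripper value outside its range is refused whole. The fingers move at their own pace and stop on an object; FORCE is the grip in N (left out, the last holds). Time passes only in rows, so rows that do not move let the fingers close. It gives the time, the measured TCP pose, the force, the opening and the grip force at its end, in the units of the state.
- read_state(): the state, without advancing time (a new reading comes with each control period).
- camera(name): name is "scene" or "top" or "wrist"; returns (picture, depth): 400x640x3 uint8, red, green, blue; 400x640 float32, mm along the optical axis (not along the pixel's ray), 0 where there is no reading.
- camera_info(name): a dict with "intrinsics" (3x3 intrinsics, pixels), "k1" (the pictures are not rectified: a ray, as slopes to the right and down, at radius r is drawn at 1 + k1 r^2 times it, then the intrinsics apply), "world_from_camera" (4x4, takes a point from camera to world coordinates). Camera axes: x right, y down, z forward; pixel columns grow to the right and rows downward; lengths in mm; the calibration is good to about 2 mm. A picture is of the moment at which its call begins: read the wrist's pose just before it. camera_info takes no time and is no camera call; for the wrist camera it gives the pose at the moment of the call.
- sign_off(): hands the job in; it is judged then, once.
The state is a dict: "clock": time; "joints": joint angles; "qd": joint speeds; "effort": joint torques, N m; "eef_pos": TCP position; "eef_rot": TCP orientation; "wrist_force": force on the tool from outside, world axes, zero at the start; "moment": the same for the moment, N m; "finger_gap": finger opening in mm; "finger_force": force on a finger pad.
Only numpy, scipy, OpenCV 4.12 (cv2) and the standard library are available. Lean on these libraries where they do the work, as an engineer would, in place of code of your own. Each camera call takes 0.05 s, during which the arm holds its last target. There are 200 camera calls.

TASK

Set up the glaze-straining beaker: stand it in the mouth of the spring-jaw holder with its two blue lugs in line with the white marks, then press and twist it down together, turning the lugs from the white marks to the red marks (60 degrees) and never just forcing it straight in or turning it without going down, until its foot is fully home on the holder's floor. Then set the brass strainer upright in the beaker's mouth and put the orange lid on top of the strainer, both sitting flat. Leave the clay turtle and the slip bottle where they are.

Things in the scene. Friction and masses are not known exactly. Their poses are not given: they have to be found in the camera images.
- beaker_mid (a point): White upright beaker, 60 mm diameter, 120 mm high, mouth 50 mm inside. Two blue lugs (42 to 52 mm above the foot, out to 41 mm from the axis) lie on its x axis, a blue stripe above each. Grip it above the lugs, across its y axis. This point is its centre, 60 mm above the foot; z up.
- holder_seat (a point): Fixed grey round holder (110 mm base, aluminium ring 66 mm inside, 84 mm outside). This point is the centre of its inner floor, 16 mm above the table; the ring's rim is 38 mm above the point. x axis towards one of the two opposite white start marks on the rim; z up. With the beaker home, its foot is on this floor and beaker_mid 60 mm above this point.
- holder_lock (a point): Same point, x axis towards one of two opposite red lock marks, 60 degrees counter-clockwise of the white ones seen from above. Inside the ring four sprung rubber jaws (tops 33 mm above the floor, 56 mm apart, yield 6 mm) grip the beaker once its foot is about 25 mm above the floor; it then stays where it is let go. Pressing straight takes about 30 N, twisting lessens it.
- strainer_mid (a point): Brass strainer, 20 mm high, lying spigot down: collar 63 mm outside, 51 mm inside, 14 mm high, mesh floor; below it a tapered spigot 46 mm wide, 6 mm deep, for the beaker's mouth. Grip the collar from outside. This point is its centre, 10 mm above its underside; z up. Seated, the collar rests on the beaker's rim and this point is 64 mm above beaker_mid.
- cover_mid (a point): Orange lid, 34 mm high, lying spigot down: disc 64 mm wide, 7 mm thick; tapered spigot below, 46 mm wide, 5 mm deep, for the strainer's collar; black knob 28 mm wide, from 5 mm below to 17 mm above this point. Grip the knob. This point is on the axis, 17 mm above the underside; z up. Seated, it is 22 mm above strainer_mid.
- clay_turtle: Bystander: a small wet-clay turtle, 112 x 72 x 30 mm, on the table; leave it alone. Origin at its underside.
- slip_bottle: Bystander: a white squeeze bottle with a red tip, 60 mm wide, 181 mm high; leave it alone. Origin at its underside.
- beaker: The beaker: origin at the centre of its foot, axes as beaker_mid. 0.35 kg. The lowest 41 mm is a black rubber band whose last 8 mm taper to a 50 mm foot. Solid below, hollow in the top 18 mm only.
- strainer: The strainer: origin at the centre of its underside.
- cover: The lid: origin at the centre of its underside.
Mind the look-alikes: they are no part of the job. Of the things that look like the strainer, take the one that is farthest from the robot's base at the start.

How it is judged (in metres and radians):
On the way, in this order (a step that is already met when the one before it is completed fails the run):
1. the beaker stands upright in the holder's mouth, its foot 12 to 30 mm above the floor, lugs within 17 degrees of the white marks (z of beaker_mid in the frame of holder_seat between 0.072 and 0.09 m and horizontal distance between beaker_mid and holder_seat below 0.006 m and angle between beaker_mid's own z axis and vertical below 0.15 rad and angle between the x axis of beaker_mid and the x axis of holder_seat, either way round below 0.3 rad), for 0.2 s.
2. the beaker is fully home (within 3 mm of the floor), lugs within 14 degrees of the red marks (z of beaker_mid in the frame of holder_seat below 0.063 m and horizontal distance between beaker_mid and holder_seat below 0.006 m and angle between beaker_mid's own z axis and vertical below 0.08 rad and angle between the x axis of beaker_mid and the x axis of holder_lock, either way round below 0.25 rad), for 0.2 s.
3. the strainer sits flat in the mouth of the beaker (all of step 2 and z of strainer_mid in the frame of beaker_mid between 0.06 and 0.0675 m and horizontal distance between strainer_mid and beaker_mid below 0.006 m and angle between strainer_mid's own z axis and vertical below 0.08 rad), for 0.2 s.
At the end, for the whole second after the job is handed in: Beaker home in the holder: upright, foot within 3 mm of the floor, lugs within 14 degrees of the red marks; strainer flat in its mouth and lid flat on the strainer (each centred within 6 mm, height within about 3.5 mm); all released and at rest (all of step 3 and z of cover_mid in the frame of strainer_mid between 0.018 and 0.0255 m and horizontal distance between cover_mid and strainer_mid below 0.006 m and angle between cover_mid's own z axis and vertical below 0.08 rad and linear speed of each of beaker, strainer, cover below 0.02 m/s); the robot touches nothing.
It fails at once if the beaker is forced straight in: its foot is within 10 mm of the floor with the lugs still within 17 degrees of the white marks (z of beaker_mid in the frame of holder_seat below 0.07 m and horizontal distance between beaker_mid and holder_seat below 0.02 m and angle between the x axis of beaker_mid and the x axis of holder_seat, either way round below 0.3 rad).
It fails at once if the beaker is only turned and not pressed down: its foot is still 16 to 24 mm above the floor with the lugs already within 8 degrees of the red marks (z of beaker_mid in the frame of holder_seat between 0.076 and 0.084 m and horizontal distance between beaker_mid and holder_seat below 0.006 m and angle between the x axis of beaker_mid and the x axis of holder_lock, either way round below 0.14 rad).
It fails at once if the clay turtle is moved by more than 30 mm (distance of clay_turtle from where it was at the start of the episode above 0.03 m).
It fails at once if the slip bottle is moved by more than 30 mm (distance of slip_bottle from where it was at the start of the episode above 0.03 m).
It also fails if it takes over 72 s, if anything falls off the work surface, if the arm or the gripper's body presses on something with over 40 N, if the wrist force passes 120 N, or if a joint passes its speed limit or range.

## Working session

There is one attempt and no reset: what is moved stays moved. The work goes in short steps, Python scripts to look and compute and a shell command to move; the robot and the scene stay as the last step left them, time stands still between calls to the robot, and variables do not carry over. Pictures are saved under pics/ and viewed, at most 13 in all, crops included, and the job is handed in when it is done.

```bash
mkdir -p pics; ls
python3 - <<'E'
from cell import *
import cv2,numpy as np
for n in ("scene","top"):
    p,d=camera(n); np.savez(f"pics/{n}0.npz",p=p,d=d)
    cv2.imwrite(f"pics/{n}0.png",p[:,:,::-1]); i=camera_info(n); print(n,i["intrinsics"],i["k1"],np.round(i["world_from_camera"],3))
s=read_state(); print(s["clock"],s["eef_pos"],s["eef_rot"],grip_point_offset)
E
```

```text
pics
scene [[456.17886666   0.         322.77130779]
 [  0.         456.17886666 203.21383258]
 [  0.           0.           1.        ]] 0.006088314473063459 [[ 8.23000e-01 -2.14000e-01  5.26000e-01 -2.59196e+02]
 [-5.67000e-01 -3.41000e-01  7.50000e-01 -7.79729e+02]
 [ 1.90000e-02 -9.15000e-01 -4.02000e-01  5.32083e+02]
 [ 0.00000e+00  0.00000e+00  0.00000e+00  1.00000e+00]]
top [[517.22807563   0.         320.38912021]
 [  0.         517.22807563 189.86124218]
 [  0.           0.           1.        ]] -0.11388645956155063 [[ 8.00000e-03 -9.89000e-01  1.49000e-01  1.46586e+02]
 [-1.00000e+00 -9.00000e-03 -7.00000e-03  7.35290e+01]
 [ 8.00000e-03 -1.49000e-01 -9.89000e-01  1.46973e+03]
 [ 0.00000e+00  0.00000e+00  0.00000e+00  1.00000e+00]]
0.1 [128.94212484 534.42917227 204.94303911] [-3.14053577e+00 -4.42994529e-05  2.90480513e+00] 18.8
```

View pics/top0.png

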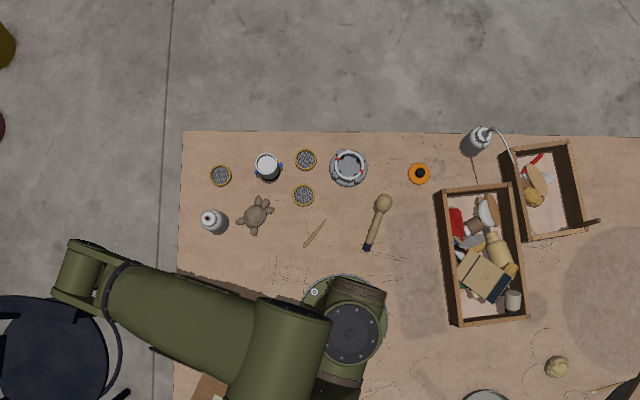

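View pics/scene0.png

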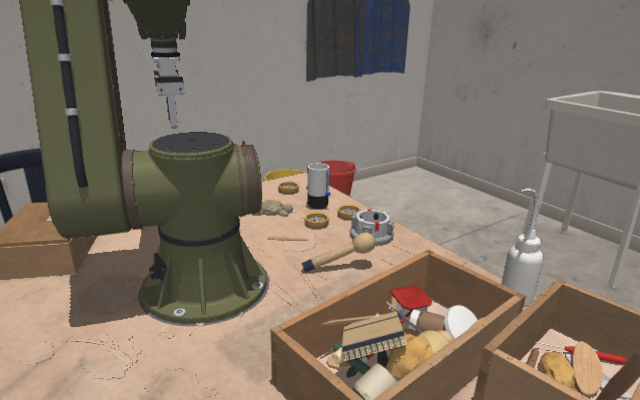

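Top view: strainer-like rings at (221,175), (305,159) and (303,196). The beaker is at (268,167), holder (348,167), lid (419,173), turtle (257,214). Bottles are at (214,221) and (478,140). Next I'll measure these points and enlarge a crop.

```bash
cat > h.py <<'E'
import cv2,numpy as np
from cell import *
def ray(i,u,v):
    K=i["intrinsics"];D=np.array([i["k1"],0,0,0,0.])
    x,y=cv2.undistortPoints(np.array([[[u,v]]],float),K,D)[0,0]
    return np.array([x,y,1.])
def on_plane(i,u,v,z):
    T=i["world_from_camera"];r=T[:3,:3]@ray(i,u,v);o=T[:3,3]
    return o+r*(z-o[2])/r[2]
def at_depth(i,u,v,d):
    T=i["world_from_camera"];return T[:3,:3]@(ray(i,u,v)*d)+T[:3,3]
def cloud(i,d):
    v,u=np.mgrid[:400,:640];K=i["intrinsics"]
    x=cv2.undistortPoints(np.stack([u.ravel(),v.ravel()],1).astype(float)[:,None],K,np.array([i["k1"],0,0,0,0.]))[:,0]
    P=np.c_[x,np.ones(len(x))]*d.ravel()[:,None]
    T=i["world_from_camera"];return (P@T[:3,:3].T+T[:3,3]).reshape(400,640,3)
E
python3 - <<'E'
from h import *
i=camera_info("top");f=np.load("pics/top0.npz");C=cloud(i,f["d"])
for n,u,v,z in [("A",221,175,20),("B",305,159,20),("C",303,196,20),("beaker",267,161,120),("holder",348,165,54),("lid",420,173,34),("turtle",257,214,20),("bot",213,217,150),("bot2",478,137,150)]:
    p=on_plane(i,u,v,z)
    w=C[v-16:v+17,u-16:u+17].reshape(-1,3)
    print(n,p.round(0),np.hypot(*p[:2]).round(0),"depthpt",C[v,u].round(0),"zmax",np.percentile(w[:,2],[1,50,97]).round(0))
im=cv2.resize(f["p"][130:245,195:445,::-1],None,fx=3.2,fy=3.2,interpolation=cv2.INTER_CUBIC);cv2.imwrite("pics/crop1.png",im)
E
```

```text
A [405. 348.  20.] 534.0 depthpt [406. 349.  15.] zmax [-6.  3. 21.]
B [453. 108.  20.] 466.0 depthpt [455. 109.  10.] zmax [-6.  2. 23.]
C [346. 113.  20.] 364.0 depthpt [348. 113.   7.] zmax [-6.  3. 22.]
beaker [426. 207. 120.] 474.0 depthpt [429. 209. 102.] zmax [ -7.  11. 122.]
holder [430. -13.  54.] 430.0 depthpt [439. -15.  12.] zmax [-3. 21. 59.]
lid [ 413. -219.   34.] 467.0 depthpt [ 413. -218.   37.] zmax [-6.  3. 35.]
turtle [294. 242.  20.] 381.0 depthpt [292. 240.  38.] zmax [-6. 12. 32.]
bot [272. 340. 150.] 435.0 depthpt [273. 342. 140.] zmax [ -6.   5. 149.]
bot2 [ 491. -354.  150.] 605.0 depthpt [ 495. -359.  133.] zmax [-761.   61.  166.]
```

View pics/crop1.png

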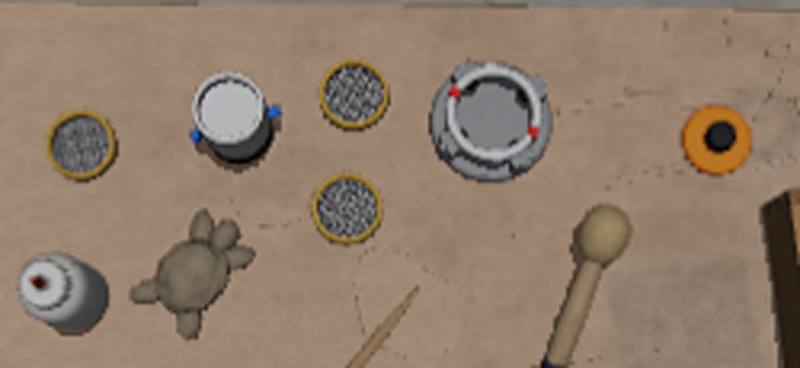

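The crop shows the ring at far left (A, 81,145) with three free rings in all. A is farthest from the base (534 mm against 466 and 364), so A is the strainer. Lugs are at crop (195,137) and (275,112), and red marks at (455,92) and (534,131).

Run:
```python
from h import *
i=camera_info("top");f=np.load("pics/top0.npz")
g=lambda u,v,z:on_plane(i,195+(u+.5)/3.2-.5,130+(v+.5)/3.2-.5,z)[:2]
for n,a,b,z in [("lug",(195,137),(275,112),50),("red",(455,92),(534,131),54),("rimB",(194,111),(265,111),120)]:
    p,q=g(*a,z),g(*b,z);print(n,p.round(1),q.round(1),((p+q)/2).round(1),np.hypot(*(p-q)).round(1),np.degrees(np.arctan2(*(p-q)[::-1])).round(1))
print(read_state()["joints"])
print(np.round(camera_info("wrist")["world_from_camera"],3),camera_info("wrist")["intrinsics"])
```

```text
lug [407.4 245.2] [430.2 175.7] [418.8 210.4] 73.1 108.2
red [448.6  18.6] [414.6 -50.4] [431.6 -15.9] 76.9 63.8
rimB [416.5 238.1] [417. 179.] [416.7 208.6] 59.1 90.5
[ 1.26743975e+00  3.00426673e-01  1.52150464e+00 -2.69402560e-05
  1.32071882e+00 -6.65623937e-02]
[[ 2.34000e-01  9.39000e-01  2.53000e-01  5.44450e+01]
 [ 9.72000e-01 -2.26000e-01 -6.10000e-02  5.52758e+02]
 [-0.00000e+00  2.61000e-01 -9.65000e-01  3.84841e+02]
 [ 0.00000e+00  0.00000e+00  0.00000e+00  1.00000e+00]] [[300.17474963   0.         324.75071853]
 [  0.         300.17474963 194.92198133]
 [  0.           0.           1.        ]]
```

```bash
python3 -m handwheel '0.3 -0.4 0.2 -1 0;0.6 -0.7 0.1 -1 0;0.6 -0.7 0.1 -1 0;0.6 -0.7 0 -1 0;0.6 -0.7 0 -1 0;0.6 -0.7 0 -1 0;0.6 -0.7 0 -1 0;0.6 -0.7 0 -1 0;0.6 -0.7 0 -1 0;0.6 -0.7 0 -1 0;0.6 -0.7 0 -1 0;0.6 -0.7 0 -0.6 0' 20
python3 -m handwheel '0 0 0 0 0;0 0 0 0 0'
python3 - <<'E'
from h import *
s=read_state();i=camera_info("wrist");p,d=camera("wrist");np.savez("pics/w1.npz",p=p,d=d,T=i["world_from_camera"])
cv2.imwrite("pics/w1.png",p[:,:,::-1]);print(s["eef_pos"],np.degrees(s["eef_rot"]),np.degrees(s["joints"]),i["k1"],np.round(i["world_from_camera"],3))
E
```

```text
clock: 1.1
eef_pos: [405.8, 208.9, 221.4]
eef_rot: [-3.141, -0.0, 1.888]
wrist_force: [1.3, 1.4, -0.6]
finger_gap: 94.4
finger_force: 0.0
clock: 1.27
eef_pos: [405.6, 209.5, 221.1]
eef_rot: [-3.141, 0.0, 1.89]
wrist_force: [0.1, -0.2, 0.7]
finger_gap: 94.0
finger_force: 0.0
[405.58791686 209.47300414 221.08336439] [-1.79952055e+02  1.36683158e-03  1.08263902e+02] [2.27147151e+01 4.39695810e+00 1.00210211e+02 2.43624393e-03
 7.54407381e+01 4.45020061e+00] -0.0026009224484474843 [[ 9.49000e-01  3.03000e-01  8.20000e-02  3.80914e+02]
 [ 3.14000e-01 -9.17000e-01 -2.47000e-01  2.81715e+02]
 [ 0.00000e+00  2.60000e-01 -9.66000e-01  4.00978e+02]
 [ 0.00000e+00  0.00000e+00  0.00000e+00  1.00000e+00]]
```

View pics/w1.png

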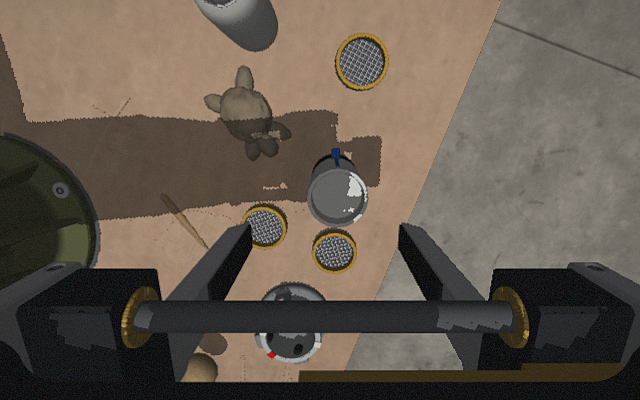

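The wrist view shows the beaker mouth at (338,196) with a blue lug at (336,155). Strainer A is at (362,61), the holder at (290,325) behind the fingers, and the turtle and bottle are at upper left.

```bash
cat >> h.py <<'E'
def circ(P):
    A=np.c_[2*P[:,:2],np.ones(len(P))];s=np.linalg.lstsq(A,(P[:,:2]**2).sum(1),rcond=None)[0]
    return s[:2],np.sqrt(s[2]+s[:2]@s[:2])
def find(C,p,xy,R,zr,mask=None):
    m=(np.hypot(C[...,0]-xy[0],C[...,1]-xy[1])<R)&(C[...,2]>zr[0])&(C[...,2]<zr[1])
    if mask is not None:m&=mask
    return C[m]
def masks(p):
    h=cv2.cvtColor(p,cv2.COLOR_RGB2HSV);H,S,V=h[...,0],h[...,1],h[...,2]
    return dict(blue=(H>100)&(H<130)&(S>120),brass=(H>15)&(H<32)&(S>130),red=((H<8)|(H>172))&(S>150)&(V>80),orange=(H>8)&(H<20)&(S>180)&(V>120))
def minc(P): return cv2.minEnclosingCircle(P[:,:2].astype(np.float32))
E
python3 - <<'E'
from h import *
for n in ("w1","top0"):
    f=np.load(f"pics/{n}.npz");i=camera_info("wrist" if n[0]=="w" else "top")
    C=cloud(i,f["d"]);M=masks(f["p"])
    def rep(t,P):
        if len(P)<5: print(n,t,len(P));return
        c,r=minc(P);b=circ(P);print(n,t,len(P),"minc",np.round(c,1),round(r,1),"fit",b[0].round(1),b[1].round(1),"z",np.percentile(P[:,2],[5,50,95]).round(1))
    rep("A",find(C,f["p"],(405,348),50,(0,40),M["brass"]))
    rep("beaker rim",find(C,f["p"],(417,209),45,(112,135)))
    rep("lugs",L:=find(C,f["p"],(417,209),60,(20,130),M["blue"]))
    if len(L)>4:
        e=L[:,:2]-[417,209];a=.5*np.angle(np.sum((e[:,0]+1j*e[:,1])**2));print("lugang",np.degrees(a)%180)
    rep("holder",find(C,f["p"],(431,-15),50,(48,65)))
    R=find(C,f["p"],(431,-15),60,(40,65),M["red"]);rep("red",R)
    if len(R)>1:
        e=R[:,:2]-[431,-15];print("redang",np.degrees(.5*np.angle(np.sum((e[:,0]+1j*e[:,1])**2)))%180)
    rep("lid",find(C,f["p"],(413,-219),50,(5,45),M["orange"]))
    rep("knob",find(C,f["p"],(413,-219),40,(28,45)))
E
```

```text
w1 A 721 minc [403.5 355.5] 33.6 fit [402.4 352.6] 28.6 z [16.2 20.5 22.1]
w1 beaker rim 921 minc [416.3 211.8] 30.0 fit [416.  212.4] 27.6 z [113.5 120.1 121.5]
w1 lugs 115 minc [406.4 239.8] 11.2 fit [405.1 243.3] 4.8 z [ 47.8  52.6 109.1]
lugang 107.56178180753413
w1 holder 657 minc [427.5 -18.8] 44.9 fit [428.  -12.7] 37.4 z [48.7 54.1 55.9]
w1 red 36 minc [412.  -47.6] 5.7 fit [411.9 -47.7] 3.7 z [54.2 55.5 56.7]
redang 59.761469211473
w1 lid 0
w1 knob 0
top0 A 109 minc [406.2 351.8] 30.7 fit [405.9 351.7] 28.7 z [ 7.6 18.4 24. ]
top0 beaker rim 115 minc [420.9 210. ] 30.3 fit [420.3 209.8] 27.9 z [113.3 120.2 124.9]
top0 lugs 25 minc [418.3 209. ] 39.7 fit [426.6 212.4] 35.9 z [38.7 51.9 57.7]
lugang 108.44952220337665
top0 holder 296 minc [430.8 -14.8] 49.6 fit [431.8 -14.6] 38.5 z [49.  54.1 59.3]
top0 red 17 minc [431.4 -15.2] 42.1 fit [431.3 -15.2] 38.3 z [48.8 55.2 59.1]
redang 63.53437797340653
top0 lid 261 minc [ 416.2 -219.8] 31.3 fit [ 417.1 -219.5] 23.8 z [ 7.6 12.2 17.5]
top0 knob 67 minc [ 418.1 -218. ] 13.8 fit [ 417.7 -218.2] 9.5 z [28.6 34.2 39. ]
```

```bash
python3 -m handwheel '0.28 0.04 0 0 0;0 0 -0.5 0 0;0 0 -0.7 0 0;0 0 -0.7 0 0;0 0 -0.7 0 0;0 0 -0.6 0 0;0 0 -0.38 0 0;0 0 0 0 0;0 0 0 0 0;0 0 0 0 0.8;0 0 0 0 0.8;0 0 0 0 0.8' 60
python3 -m handwheel '0 0 0 0 0.8;0 0 0 0 0.8;0 0 0 0 0.8;0 0 0 0 0.8;0 0 0 0 0.8'
```

```text
clock: 2.32
eef_pos: [416.6, 212.6, 79.3]
eef_rot: [3.14, -0.0, 1.893]
wrist_force: [-0.1, -0.5, 0.6]
finger_gap: 77.3
finger_force: 0.0
clock: 2.73
eef_pos: [416.6, 212.3, 78.6]
eef_rot: [3.141, -0.0, 1.892]
wrist_force: [0.9, 0.3, 5.3]
finger_gap: 59.7
finger_force: 60.0
```

```bash
python3 -m handwheel '0 0 0.3 0 0.8;0 0 0.6 0 0.8;0 0 0.7 0 0.8;0 0 0.6 -0.5 0.8;0 0 0.3 -1 0.8;0 0 0 -1 0.8;0 -0.2 0 -1 0.8;-0.1 -0.4 0 -1 0.8;-0.1 -0.4 0 -1 0.8;-0.1 -0.4 0 -1 0.8;-0.1 -0.4 0 -1 0.8;-0.1 -0.4 0 -1 0.8' 60
python3 -m handwheel '-0.1 -0.4 0 -1 0.8;-0.1 -0.4 0 -1 0.8;-0.1 -0.4 0 -1 0.8;-0.1 -0.4 0 -1 0.8;-0.1 -0.4 0 -1 0.8;-0.1 -0.4 0 -1 0.8;-0.1 -0.4 0 -1 0.8;-0.2 -0.4 0 -1 0.8;-0.2 -0.4 0 -1 0.8;-0.2 -0.265 0 -1 0.8;0 0 0 -1 0.8;0 0 0 -1 0.8'
python3 -m handwheel '0 0 0 -0.38 0.8;0 0 0 0 0.8;0 0 0 0 0.8'
python3 - <<'E'
from h import *
s=read_state();i=camera_info("wrist");p,d=camera("wrist");np.savez("pics/w2.npz",p=p,d=d,T=i["world_from_camera"])
cv2.imwrite("pics/w2.png",p[:,:,::-1]);print(s["eef_pos"],np.degrees(s["eef_rot"]),np.degrees(s["joints"]))
E
```

```text
clock: 3.73
eef_pos: [395.5, 123.4, 177.7]
eef_rot: [-3.14, 0.001, 1.147]
wrist_force: [-0.5, 0.2, -3.6]
finger_gap: 59.8
finger_force: 60.0
clock: 4.73
eef_pos: [343.6, -30.8, 177.9]
eef_rot: [-3.141, 0.001, 0.098]
wrist_force: [0.1, 0.1, -3.1]
finger_gap: 59.6
finger_force: 60.0
clock: 4.98
eef_pos: [343.9, -30.3, 178.0]
eef_rot: [-3.141, 0.001, 0.072]
wrist_force: [-0.2, -0.1, -3.8]
finger_gap: 59.1
finger_force: 60.0
[343.93438563 -30.30870236 177.9547542 ] [-1.79989341e+02  4.69513357e-02  4.11560788e+00] [-1.11195395e+01 -8.49408942e+00  1.18588542e+02 -2.18552369e-03
  6.99536502e+01  7.47656070e+01]
```

View pics/w2.png

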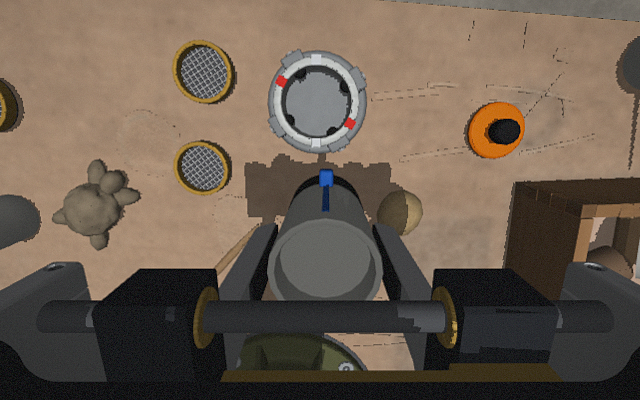

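The view shows the holder ring centred at (316,101) with red marks at (281,82) and (350,124), and white marks at top and bottom. The held beaker's mouth is at about (325,258), its lug at (326,178), and the lid at (497,130).

Run:
```python
from h import *
f=np.load("pics/w2.npz");i=camera_info("wrist");i["world_from_camera"]=f["T"];p=f["p"]
C=cloud(i,f["d"]);M=masks(p);t=np.array([343.93,-30.31])
# holder: ring top
P=find(C,p,(430,-14),50,(51,58));c,r=circ(P);print("ring",c,r,np.median(P[:,2]))
q=np.hypot(*(P[:,:2]-c).T);o=P[(q<44)&(q>31)];print("inner",minc(o),circ(o))
R=find(C,p,(430,-14),60,(44,66),M["red"]);k=cv2.kmeans(R[:,:2].astype(np.float32),2,None,(3,20,.1),5,0)[2];print("red",k.round(1),k.mean(0),np.hypot(*(k[0]-k[1])),np.degrees(np.arctan2(*(k[0]-k[1])[::-1]))%180)
z=C[...,2]
P=find(C,p,t,40,(214,226));print("rim",len(P),circ(P),minc(P),np.percentile(P[:,2],[5,50,95]))
L=find(C,p,t,70,(100,230),M["blue"]);G=L[np.abs(L[:,2]-150)<6];print("lug",G.mean(0),len(G),minc(G))
O=find(C,p,(416,-219),60,(5,45),M["orange"]);print("lid",minc(O),circ(O),np.percentile(O[:,2],[5,50,95]))
K=find(C,p,(416,-219),45,(29,45));print("knob",len(K),minc(K),np.median(K[:,2]))
```

```text
ring [428.89417664 -14.71438085] 37.803796885337285 54.514094562411174
inner ((427.88348388671875, -14.126126289367676), 43.07368469238281) (array([428.89417664, -14.71438085]), np.float64(37.803796885337285))
red [[445.6  19.2]
 [411.7 -49. ]] [428.6528   -14.887329] 76.19482 63.62197
rim 2933 (array([341.73302737, -30.01607209]), np.float64(28.90526720920789)) ((352.42657470703125, -29.6251220703125), 38.990440368652344) [214.94447918 219.6330598  223.78087778]
lug [375.56530579 -28.0732397  151.56873723] 237 ((374.97998046875, -28.407773971557617), 7.154659748077393)
lid ((413.8197937011719, -219.20623779296875), 32.04227828979492) (array([ 414.59777635, -219.44467519]), np.float64(24.796501229706006)) [10.53998021 12.32684181 13.67148831]
knob 533 ((414.3997802734375, -218.3925018310547), 13.6952486038208) 33.92286595622045
```

Run:
```python
from h import *
f=np.load("pics/w2.npz");i=camera_info("wrist");i["world_from_camera"]=f["T"]
C=cloud(i,f["d"])
P=find(C,None,(342,-30),36,(217.5,226));c=np.array([342,-30.])
for _ in range(20):
    q=np.hypot(*(P[:,:2]-c).T);Q=P[(q>24.5)&(q<31)];
    # balance over angle
    a=np.arctan2(*(Q[:,:2]-c)[:,::-1].T);b=(a//(np.pi/18)).astype(int)
    X=np.array([Q[b==k].mean(0) for k in np.unique(b) if (b==k).sum()>3]);c,r=circ(X)
print(c,r,len(X),np.median(Q[:,2]))
# pixel method: scan threshold edges: floor points at z<205 -> inner circle 25 r
Fl=find(C,None,(342,-30),26,(198,206));print("floor",len(Fl),minc(Fl),Fl[:,:2].min(0),Fl[:,:2].max(0),np.median(Fl[:,2]))
i["world_from_camera"]=f["T"]
for n,u,v in [("L",273,258),("R",378,258),("top",325,222),("bot",325,298)]: print(n,on_plane(i,u,v,219.5).round(1))
p=f["p"];im=cv2.resize(p[160:320,230:430,::-1],None,fx=4,fy=3.75 and 4,interpolation=cv2.INTER_CUBIC)[:600];cv2.imwrite("pics/crop2.png",im)
```

```text
[341.01721091 -29.8081337 ] 27.602387866100802 27 219.78460720388642
floor 4848 ((340.2727355957031, -30.04585838317871), 25.83637237548828) [316.09020647 -55.87867361] [359.70043111  -4.21304244] 202.0306208821941
L [346.3  -3.4 219.5]
R [350.2 -56.4 219.5]
top [367.5 -28.2 219.5]
bot [325.2 -31.3 219.5]
```

View pics/crop2.png

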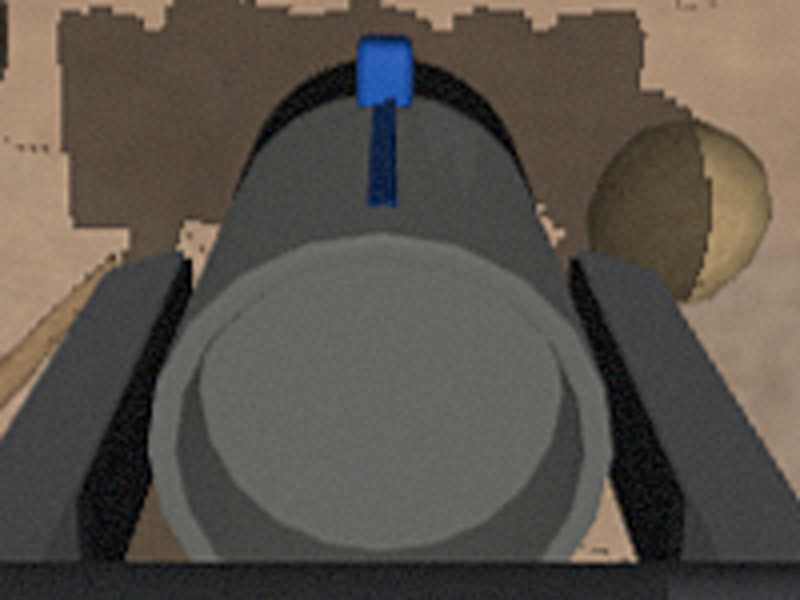

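The crop shows the rim's outer edge: top at crop (382,235), left at (148,445), right at (611,445). The floor's lower edge is at (382,548), and the lug is on the centre line at (385,70).

Run:
```python
from h import *
f=np.load("pics/w2.npz");i=camera_info("wrist");i["world_from_camera"]=f["T"]
g=lambda u,v,z:on_plane(i,230+(u+.5)/4-.5,160+(v+.5)/4-.5,z).round(1)
for n,u,v,z in [("top",382,235,219.8),("L",148,445,219.8),("R",611,445,219.8),("bandtop",385,60,140),("floorbot",382,548,202),("floorL",200,390,202),("floorR",563,390,202),("lugout",386,38,151.5),("lugoutbase",386,38,149)]:print(n,g(u,v,z))
```

```text
top [369.5 -28.1 219.8]
L [339.   -0.4 219.8]
R [343.3 -59.4 219.8]
bandtop [375.3 -28.3 140. ]
floorbot [314.3 -32.2 202. ]
floorL [338.   -4.5 202. ]
floorR [341.8 -56.  202. ]
lugout [381.5 -28.  151.5]
lugoutbase [381.1 -28.  149. ]
```

```bash
python3 -m handwheel '0.3 0.1 0 0 0.8;0.5 0.1 0 0 0.8;0.5 0.1 0 0 0.8;0.5 0.08 0 0 0.8;0.3 0 0 0 0.8;0.115 0 -0.2 -0.1 0.8;0 0 -0.4 0 0.8;0 0 -0.3 0 0.8;0 0 0 0 0.8;0 0 0 0 0.8;0 0 0 0 0.8' 60
python3 - <<'E'
from h import *
s=read_state();i=camera_info("wrist");p,d=camera("wrist");np.savez("pics/w3.npz",p=p,d=d,T=i["world_from_camera"])
cv2.imwrite("pics/w3.png",cv2.resize(p[20:320,130:530,::-1],None,fx=2,fy=2,interpolation=cv2.INTER_CUBIC));print(s["eef_pos"],np.degrees(s["eef_rot"]))
p,d=camera("scene");cv2.imwrite("pics/s3.png",cv2.resize(p[150:260,300:450,::-1],None,fx=4,fy=4,interpolation=cv2.INTER_CUBIC))
E
```

```text
clock: 5.95
eef_pos: [432.8, -15.2, 142.7]
eef_rot: [3.142, -0.0, 0.062]
wrist_force: [1.0, 0.6, -3.0]
finger_gap: 59.4
finger_force: 60.0
[432.82151521 -15.212744   142.73820715] [ 1.79995725e+02 -2.76763073e-02  3.54045418e+00]
```

View pics/w3.png

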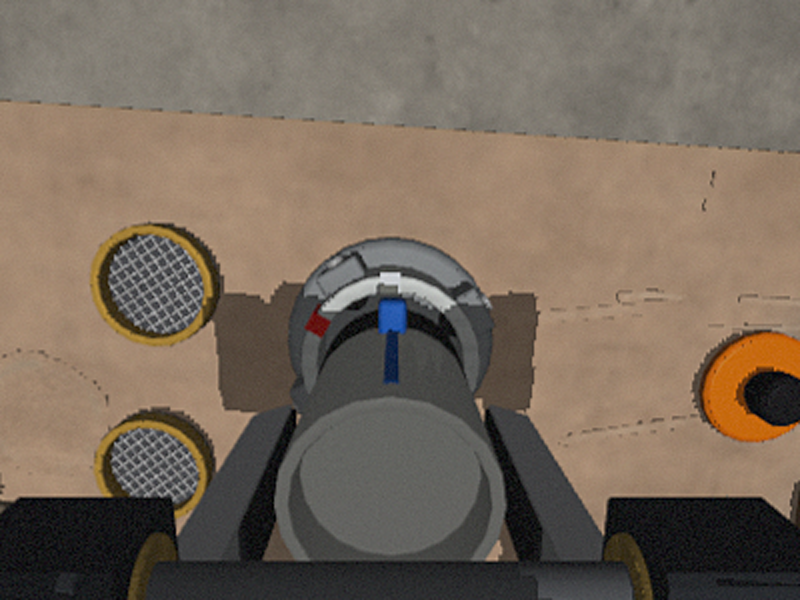

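View pics/s3.png

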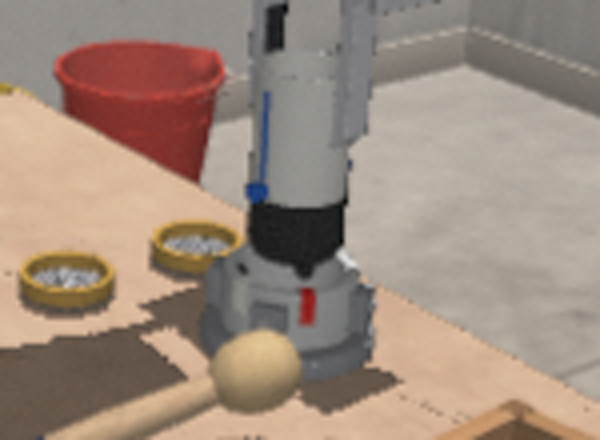

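The lug lines up with the white mark: lug at (392,315), mark at (390,283). The scene crop shows the beaker band centred over the ring. I'll lower it into the mouth.

```bash
python3 -m handwheel '0 0 -0.2 0 0.8;0 0 -0.2 0 0.8;0 0 -0.15 0 0.8;0 0 -0.1 0 0.8;0 0 0 0 0.8;0 0 0 0 0.8;0 0 0 0 0.8;0 0 0 0 0.8' 60
```

```text
clock: 6.72
eef_pos: [433.0, -15.2, 116.6]
eef_rot: [3.141, -0.001, 0.062]
wrist_force: [-0.9, 1.6, 0.6]
finger_gap: 59.6
finger_force: 60.0
```

```bash
python3 -m handwheel '0 0 -0.03 0.4 0.8;0 0 -0.03 0.5 0.8;0 0 -0.03 0.5 0.8;0 0 -0.03 0.5 0.8;0 0 -0.03 0.5 0.8;0 0 -0.025 0.5 0.8;0 0 -0.025 0.5 0.8;0 0 -0.025 0.5 0.8;0 0 -0.025 0.5 0.8' 60
```

```text
clock: 7.47
eef_pos: [433.2, -14.6, 107.3]
eef_rot: [-3.141, -0.002, 0.447]
wrist_force: [-4.0, 7.3, 11.8]
finger_gap: 59.9
finger_force: 60.0
```

```bash
python3 -m handwheel '0 0.02 -0.02 0.5 0.8;0 0.01 -0.02 0.5 0.8;-0.005 0.01 -0.02 0.5 0.8;-0.005 0.005 -0.02 0.5 0.8;-0.005 0.005 -0.02 0.5 0.8;-0.005 0.005 -0.02 0.5 0.8;-0.005 0.005 -0.02 0.5 0.8;-0.005 0.005 -0.02 0.5 0.8' 60
```

```text
clock: 8.13
eef_pos: [432.2, -12.6, 100.9]
eef_rot: [3.14, -0.001, 0.796]
wrist_force: [-3.1, 1.1, 9.7]
finger_gap: 59.4
finger_force: 60.0
```

```bash
python3 -m handwheel '-0.005 0.005 -0.02 0.5 0.8;-0.005 0.005 -0.02 0.5 0.8;-0.005 0 -0.02 0.5 0.8;-0.005 0 -0.02 0.5 0.8;0 0 -0.02 0.5 0.8;0 0 -0.02 0.5 0.8;0 0 -0.02 0.5 0.8;0 0 -0.02 0.2 0.8;0 0 -0.02 0 0.8;0 0 0 0 0.8' 60
```

```text
clock: 8.97
eef_pos: [431.5, -12.4, 94.5]
eef_rot: [3.14, -0.0, 1.118]
wrist_force: [-6.5, -0.0, 24.2]
finger_gap: 59.7
finger_force: 60.0
```

```bash
python3 -m handwheel '0 0 -0.03 0 0.8;0 0 -0.03 0 0.8;0 0 -0.03 0 0.8;0 0 0 0 0.8' 60
python3 - <<'E'
from h import *
s=read_state();i=camera_info("wrist");p,d=camera("wrist");np.savez("pics/w4.npz",p=p,d=d,T=i["world_from_camera"])
C=cloud(i,d);M=masks(p)
P=find(C,p,(430,-14),36,(125,150));
c=np.array([430.,-15])
for _ in range(20):
    q=np.hypot(*(P[:,:2]-c).T);Q=P[(q>24.5)&(q<31)&(P[:,2]>np.percentile(P[:,2],50)-2)];a=np.arctan2(*(Q[:,:2]-c)[:,::-1].T);b=(a//(np.pi/18)).astype(int)
    X=np.array([Q[b==k].mean(0) for k in np.unique(b) if (b==k).sum()>3]);c,r=circ(X)
print("rim",c,r,np.median(Q[:,2]))
L=find(C,p,(430,-14),60,(50,90),M["blue"]);print("lug",L.mean(0) if len(L) else 0,len(L))
R=find(C,p,(430,-14),60,(44,66),M["red"]);print("red",R.mean(0) if len(R) else 0,len(R), s["eef_pos"],s["wrist_force"])
E
```

```text
clock: 9.3
eef_pos: [433.1, -12.8, 93.7]
eef_rot: [3.135, -0.002, 1.118]
wrist_force: [-16.8, -1.0, 60.6]
finger_gap: 59.4
finger_force: 60.0
rim [430.87434945 -14.05216071] 27.715669795436344 136.4079690980282
lug [445.32544092  16.08428858  69.6308042 ] 263
red [446.9358979   22.51144129  55.71851416] 47 [433.1076097  -12.7553891   93.69764274] [-16.79594434  -0.98172698  60.57726188]
```

Home: the rim is at 136 mm (136 expected), the force rose on reaching the floor, and the lug lines up with the red mark. I'll unload, open and go to strainer A.

```bash
python3 -m handwheel '0 0 0.05 0 0.8;0 0 0.04 0 0.8;0 0 0 0 0.8;0 0 0 0 0.3;0 0 0 0 0;0 0 0 0 0;0 0 0 0 0;0 0 0 0 0;0 0 0.5 0 0;0 0 0.8 0 0;0 0 0.9 0 0;0 0 0.8 0 0' 30
python3 -m handwheel '0 0.3 0.1 -1 0;0 0.6 0 -1 0;-0.1 0.9 0 -1 0;-0.1 0.9 0 -1 0;-0.1 0.9 0 -1 0;-0.1 0.9 0 -1 0;-0.1 0.9 0 -1 0;-0.1 0.9 0 -1 0;-0.1 0.9 0 0 0;-0.1 0.9 0 0 0;0 0.7 0 0 0;0 0.3 0 0 0'
python3 -m handwheel '0 0 0 0 0;0 0 0 0 0'
python3 - <<'E'
from h import *
s=read_state();i=camera_info("wrist");p,d=camera("wrist");np.savez("pics/w5.npz",p=p,d=d,T=i["world_from_camera"])
C=cloud(i,d);M=masks(p);print(s["eef_pos"],np.degrees(s["eef_rot"]))
P=find(C,p,(404,353),50,(0,40),M["brass"]);P=P[P[:,2]>15];print(len(P),minc(P),circ(P),np.percentile(P[:,2],[5,50,95]))
i=camera_info("top");p,d=camera("top");C=cloud(i,d);M=masks(p)
P=find(C,p,(431,-15),36,(125,145));print("beaker top",minc(P),np.median(P[:,2]))
L=find(C,p,(431,-15),60,(40,100),M["blue"]);e=L[:,:2]-[431,-15];print(len(L),np.degrees(.5*np.angle(np.sum((e[:,0]+1j*e[:,1])**2))))
E
```

```text
clock: 10.35
eef_pos: [430.5, -12.1, 214.5]
eef_rot: [-3.141, 0.0, 1.118]
wrist_force: [0.8, 0.7, 0.2]
finger_gap: 94.0
finger_force: 0.0
clock: 11.35
eef_pos: [398.0, 354.6, 216.2]
eef_rot: [-3.141, 0.001, 0.422]
wrist_force: [0.4, -0.4, -0.5]
finger_gap: 93.7
finger_force: 0.0
clock: 11.52
eef_pos: [398.8, 351.3, 216.3]
eef_rot: [3.141, 0.001, 0.42]
wrist_force: [-0.8, 0.4, 0.2]
finger_gap: 93.8
finger_force: 0.0
[398.77594923 351.34823401 216.25277512] [1.79975090e+02 4.60859138e-02 2.40689738e+01]
525 ((404.233642578125, 352.6351013183594), 31.175037384033203) (array([404.44087607, 352.64147893]), np.float64(28.604099228893347)) [18.18451196 20.0534927  21.43531967]
beaker top ((433.8305358886719, -15.39126968383789), 30.624271392822266) 135.57423705850533
27 62.75115817460174
```

```bash
python3 -m handwheel '0.13 0.03 -0.3 0 0;0 0 -0.7 0 0;0 0 -0.8 0 0;0 0 -0.8 0 0;0 0 -0.8 0 0;0 0 -0.7 0 0;0 0 -0.6 0 0;0 0 -0.4 0 0;0 0 -0.18 0 0;0 0 0 0 0;0 0 0 0 0;0 0 0 0 0.7' 30
python3 -m handwheel '0 0 0 0 0.7;0 0 0 0 0.7;0 0 0 0 0.7;0 0 0 0 0.7;0 0 0 0 0.7;0 0 0 0 0.7;0 0 0 0 0.7'
```

```text
clock: 12.62
eef_pos: [404.7, 353.2, 6.6]
eef_rot: [-3.141, -0.002, 0.419]
wrist_force: [-0.1, -0.4, 0.2]
finger_gap: 90.1
finger_force: 0.0
clock: 13.2
eef_pos: [404.2, 353.1, 5.8]
eef_rot: [-3.142, -0.001, 0.419]
wrist_force: [-1.3, -1.2, 6.2]
finger_gap: 63.1
finger_force: 30.0
```

```bash
python3 -m handwheel '0 0 0.2 0 0.7;0 0 0.5 0 0.7;0 0 0.8 0 0.7;0 0 0.9 0 0.7;0 0 0.9 0 0.7;0 0 0.8 0 0.7;0 -0.3 0.6 0 0.7;0 -0.5 0.2 0 0.7;0 -0.7 0 0 0.7;-0.1 -0.8 0 0 0.7;-0.1 -0.8 0 0 0.7;-0.2 -0.8 0 0 0.7' 30
python3 -m handwheel '-0.2 -0.8 0 0 0.7;-0.2 -0.8 0 0 0.7;-0.2 -0.8 0 0 0.7;-0.2 -0.8 0 0 0.7;-0.1 -0.8 0 0 0.7;-0.1 -0.8 0 0 0.7;-0.1 -0.6 0 0 0.7;0 -0.4 0 0 0.7;0 -0.25 0 0 0.7;0 0 0 0 0.7;0 0 0 0 0.7;0 0 0 0 0.7'
python3 - <<'E'
from h import *
s=read_state();i=camera_info("wrist");p,d=camera("wrist");np.savez("pics/w6.npz",p=p,d=d,T=i["world_from_camera"])
cv2.imwrite("pics/w6.png",p[:,:,::-1]);t=s["eef_pos"];print(t,np.degrees(s["eef_rot"]))
C=cloud(i,d);M=masks(p)
P=find(C,p,t[:2],60,(t[2],t[2]+30),M["brass"]);P=P[P[:,2]>np.percentile(P[:,2],90)-4];print("str",len(P),minc(P),circ(P),np.percentile(P[:,2],[5,50,95]))
P=find(C,p,(430,-15),37,(131,142));print("bk",len(P),minc(P),circ(P),np.median(P[:,2]))
E
```

```text
clock: 14.2
eef_pos: [387.6, 195.7, 201.6]
eef_rot: [-3.142, -0.0, 0.42]
wrist_force: [-0.2, 0.5, -0.4]
finger_gap: 62.9
finger_force: 30.0
clock: 15.2
eef_pos: [344.0, -44.4, 201.5]
eef_rot: [-3.141, -0.0, 0.42]
wrist_force: [0.3, -0.2, -1.3]
finger_gap: 63.1
finger_force: 30.0
[343.95290539 -44.4106296  201.53012709] [-1.79991366e+02 -5.06999332e-03  2.40467450e+01]
str 2431 ((343.8807067871094, -44.20988464355469), 32.078338623046875) (array([343.56922436, -43.64354479]), np.float64(28.607313109726753)) [213.87598092 215.93428837 217.0298599 ]
bk 1305 ((430.2891540527344, -15.100123405456543), 30.045175552368164) (array([429.97980733, -15.00421418]), np.float64(27.473359055124043)) 136.89089575706598
```

View pics/w6.png

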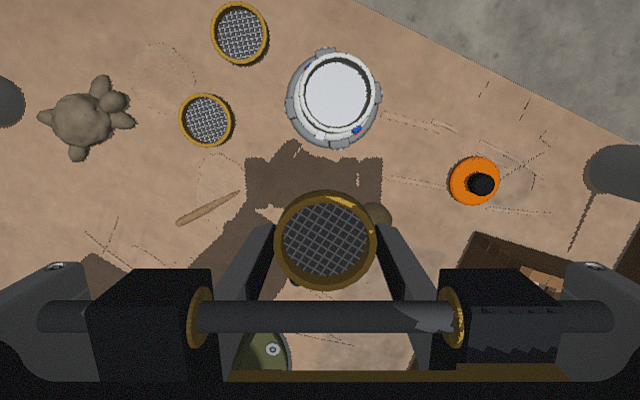

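The picture shows the strainer held level at (326,240) and the beaker mouth open at (338,93). The required shift is (+86.4, +29.0) mm.

```bash
python3 -m handwheel '0.3 0.1 0 0 0.7;0.5 0.2 0 0 0.7;0.5 0.2 0 0 0.7;0.5 0.125 0 0 0.7;0.3 0.1 0 0 0.7;0.06 0 -0.2 0 0.7;0 0 -0.5 0 0.7;0 0 -0.5 0 0.7;0 0 -0.28 0 0.7;0 0 0 0 0.7;0 0 0 0 0.7' 30
python3 -m handwheel '0 0 -0.05 0 0.7;0 0 -0.05 0 0.7;0 0 -0.04 0 0.7;0 0 -0.03 0 0.7;0 0 0 0 0.7'
```

```text
clock: 16.17
eef_pos: [429.8, -15.7, 142.0]
eef_rot: [-3.141, 0.001, 0.42]
wrist_force: [-0.0, 0.3, -0.7]
finger_gap: 62.7
finger_force: 30.0
clock: 16.58
eef_pos: [430.9, -15.7, 136.3]
eef_rot: [3.141, -0.002, 0.419]
wrist_force: [-1.3, 1.5, 6.8]
finger_gap: 63.0
finger_force: 30.0
```

```bash
python3 -m handwheel '0 0 0 0 0.5;0 0 0 0 0.2;0 0 0 0 0;0 0 0 0 0;0 0 0 0 0;0 0 0 0 0;0 0 0.4 0 0;0 0 0.6 0 0;0 0 0.6 0 0;0 0 0 0 0;0 0 0 0 0'
python3 - <<'E'
from h import *
s=read_state();i=camera_info("wrist");p,d=camera("wrist");t=s["eef_pos"];print(t)
C=cloud(i,d);M=masks(p)
P=find(C,p,(430,-15),45,(135,165),M["brass"]);P=P[P[:,2]>np.percentile(P[:,2],50)-4];print("str",len(P),minc(P),circ(P),np.percentile(P[:,2],[5,50,95]))
A=np.c_[P[:,:2]-P[:,:2].mean(0),np.ones(len(P))];print("tilt",np.linalg.lstsq(A,P[:,2],rcond=None)[0])
E
```

```text
clock: 17.5
eef_pos: [430.8, -16.0, 200.2]
eef_rot: [3.14, -0.002, 0.419]
wrist_force: [-0.0, 0.1, -0.1]
finger_gap: 93.7
finger_force: 0.0
[430.8207539  -16.02547766 200.1504722 ]
str 1327 ((430.095458984375, -15.005029678344727), 31.224597930908203) (array([430.55134681, -14.86368489]), np.float64(28.543564456143685)) [148.31679567 150.62060913 151.87442657]
tilt [-8.79940833e-03  2.10453884e-03  1.50463437e+02]
```

```bash
python3 -m handwheel '0 -0.3 0.1 0 0;-0.1 -0.7 0 0 0;-0.1 -0.9 0 0 0;-0.1 -0.9 0 0 0;-0.1 -0.9 0 0 0;0 -0.8 0 0 0;0 -0.4 0 0 0;0 -0.15 0 0 0;0 0 0 0 0;0 0 0 0 0' 25
python3 - <<'E'
from h import *
s=read_state();i=camera_info("wrist");p,d=camera("wrist");t=s["eef_pos"];print(t)
C=cloud(i,d);M=masks(p)
O=find(C,p,(414,-219),60,(5,45),M["orange"]);print("lid",minc(O),np.percentile(O[:,2],[5,50,95]))
K=find(C,p,(414,-219),35,(30,40));print("knob",len(K),minc(K),circ(K),np.median(K[:,2]))
E
```

```text
clock: 18.38
eef_pos: [414.2, -217.2, 202.7]
eef_rot: [-3.14, 0.001, 0.419]
wrist_force: [0.3, -0.6, -0.2]
finger_gap: 93.9
finger_force: 0.0
[ 414.21905669 -217.17616256  202.721474  ]
lid ((416.9650573730469, -220.93809509277344), 30.753265380859375) [10.78466567 12.33046579 13.718456  ]
knob 405 ((414.8811950683594, -219.23902893066406), 13.723878860473633) (array([ 415.21020893, -218.92510916]), np.float64(9.609681227203417)) 34.05882159807567
```

```bash
python3 -m handwheel '0.02 -0.03 -0.3 0 0;0 0 -0.7 0 0;0 0 -0.8 0 0;0 0 -0.8 0 0;0 0 -0.8 0 0;0 0 -0.6 0 0;0 0 -0.4 0 0;0 0 -0.2 0 0;0 0 0 0 0;0 0 0 0 0;0 0 0 0 0' 25
```

```text
clock: 19.35
eef_pos: [415.9, -219.2, 20.6]
eef_rot: [3.14, -0.001, 0.42]
wrist_force: [0.1, 0.1, -0.3]
finger_gap: 94.0
finger_force: 0.0
```

```bash
python3 -m handwheel '0 0 -0.12 0 0.3;0 0 0 0 0.6;0 0 0 0 0.9;0 0 0 0 0.9;0 0 0 0 0.9;0 0 0 0 0.9;0 0 0 0 0.9;0 0 0 0 0.9;0 0 0 0 0.9;0 0 0 0 0.9;0 0 0 0 0.9;0 0 0 0 0.9' 25
```

```text
clock: 20.35
eef_pos: [415.2, -219.2, 14.7]
eef_rot: [3.142, 0.0, 0.419]
wrist_force: [0.6, -0.0, 0.4]
finger_gap: 26.6
finger_force: 25.0
```

```bash
python3 -m handwheel '0 0 0.2 0 0.9;0 0 0.5 0 0.9;0 0 0.8 0 0.9;0 0 0.9 0 0.9;0 0 0.9 0 0.9;0 0 0.8 0 0.9;-0.1 0.2 0.6 0 0.9;-0.2 0.4 0.3 0 0.9;-0.3 0.7 0 0 0.9;-0.3 0.8 0 0 0.9;-0.3 0.8 0 0 0.9;-0.3 0.7 0 0 0.9' 25
python3 -m handwheel '-0.2 0.4 0 0 0.9;-0.075 0.275 0 0 0.9;0 0 0 0 0.9;0 0 0 0 0.9;0 0 0 0 0.9'
python3 - <<'E'
from h import *
s=read_state();i=camera_info("wrist");p,d=camera("wrist");np.savez("pics/w7.npz",p=p,d=d,T=i["world_from_camera"])
cv2.imwrite("pics/w7.png",p[:,:,::-1]);t=s["eef_pos"];print(t,np.degrees(s["eef_rot"]))
C=cloud(i,d);M=masks(p)
P=find(C,p,t[:2],60,(t[2]-20,t[2]+10),M["orange"]);print("lid",len(P),minc(P),circ(P),np.percentile(P[:,2],[5,50,95]))
A=np.c_[P[:,:2]-P[:,:2].mean(0),np.ones(len(P))];print("tilt",np.linalg.lstsq(A,P[:,2],rcond=None)[0])
P=find(C,p,(430,-15),45,(145,156),M["brass"]);print("str",len(P),minc(P),circ(P),np.percentile(P[:,2],[5,50,95]))
E
```

```text
clock: 21.35
eef_pos: [354.1, -73.7, 215.0]
eef_rot: [-3.142, -0.0, 0.419]
wrist_force: [0.4, 0.4, -0.7]
finger_gap: 27.4
finger_force: 25.0
clock: 21.77
eef_pos: [344.4, -48.6, 214.8]
eef_rot: [3.141, -0.0, 0.419]
wrist_force: [-0.4, -0.6, -2.2]
finger_gap: 27.2
finger_force: 25.0
[344.38439636 -48.59289769 214.84835445] [ 1.79987720e+02 -5.93972658e-03  2.40289160e+01]
lid 143 ((347.0326843261719, -47.57741165161133), 27.909587860107422) (array([351.88995318, -46.94678272]), np.float64(20.82106315099708)) [210.2115235  212.05703617 213.30247263]
tilt [-2.06369666e-02 -3.64333519e-02  2.11947646e+02]
str 1500 ((429.8238525390625, -15.126049041748047), 31.022090911865234) (array([429.56496139, -15.24408211]), np.float64(28.440429189468222)) [148.51915236 150.75002778 152.07101671]
```

View pics/w7.png

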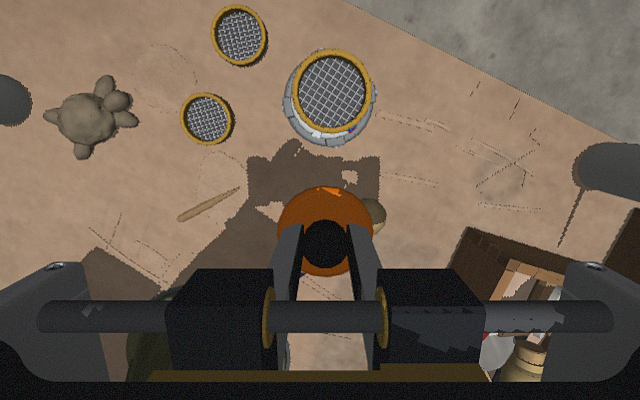

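The strainer sits flat in the mouth at (333,90). The lid is held by its knob at (325,245), disc outline about columns 278–372.

Run:
```python
from h import *
f=np.load("pics/w7.npz");i=camera_info("wrist");i["world_from_camera"]=f["T"];p=f["p"];C=cloud(i,f["d"])
h=cv2.cvtColor(p,cv2.COLOR_RGB2HSV);m=(h[...,0]<22)&(h[...,1]>150)
t=(344.4,-48.6)
P=find(C,p,t,45,(206,220),m);print("disc",len(P),minc(P),np.percentile(P[:,2],[5,50,95]))
A=np.c_[P[:,:2]-P[:,:2].mean(0),np.ones(len(P))];print("tilt",np.linalg.lstsq(A,P[:,2],rcond=None)[0])
g=lambda u,v:on_plane(i,u,v,212).round(1)
vv,uu=np.nonzero(m&(np.hypot(C[...,0]-t[0],C[...,1]-t[1])<45)&(C[...,2]>200));print(g(uu.min(),vv[uu.argmin()]),g(uu.max(),vv[uu.argmax()]),g(uu[vv.argmin()],vv.min()))
K=find(C,p,t,16,(231,240),h[...,2]<70);print("knob",len(K),minc(K),np.median(K[:,2]) if len(K) else 0)
```

```text
disc 3271 ((343.37713623046875, -47.93575668334961), 31.9389705657959) [210.89535836 212.57399059 213.71847246]
tilt [-4.97088059e-03 -1.10319951e-03  2.12496053e+02]
[162.   31.6 212. ] [ 284.9 -215.1  212. ] [371.3 -31.8 212. ]
knob 1614 ((344.6576843261719, -48.28894805908203), 15.897812843322754) 234.44760883998532
```

```bash
python3 -m handwheel '0.3 0.1 0 0 0.9;0.5 0.2 0 0 0.9;0.5 0.2 0 0 0.9;0.5 0.2 0 0 0.9;0.3 0.12 0 0 0.9;0.06 0 -0.2 0 0.9;0 0 -0.4 0 0.9;0 0 -0.4 0 0.9;0 0 -0.2 0 0.9;0 0 0 0 0.9;0 0 0 0 0.9' 25
python3 -m handwheel '0 0 -0.05 0 0.9;0 0 -0.05 0 0.9;0 0 -0.05 0 0.9;0 0 -0.04 0 0.9;0 0 0 0 0.9'
```

```text
clock: 22.73
eef_pos: [430.4, -15.8, 166.7]
eef_rot: [-3.141, 0.0, 0.419]
wrist_force: [0.5, 0.6, -0.8]
finger_gap: 27.1
finger_force: 25.0
clock: 23.15
eef_pos: [430.9, -15.3, 159.8]
eef_rot: [3.141, -0.001, 0.42]
wrist_force: [-1.8, -0.4, 7.8]
finger_gap: 27.0
finger_force: 25.0
```

Contact came at the expected height (159.8 against 159.5). I'll release and retreat.

```bash
python3 -m handwheel '0 0 0 0 0.7;0 0 0 0 0.4;0 0 0 0 0;0 0 0 0 0;0 0 0 0 0;0 0 0 0 0;0 0 0 0 0;0 0 0.4 0 0;0 0 0.6 0 0;0 0 0.6 0 0;0 0 0.3 0 0;0 0 0 0 0'
python3 - <<'E'
from h import *
s=read_state();i=camera_info("wrist");p,d=camera("wrist");t=s["eef_pos"];print(t,s["finger_gap"])
C=cloud(i,d);h=cv2.cvtColor(p,cv2.COLOR_RGB2HSV);m=(h[...,0]<22)&(h[...,1]>150)
P=find(C,p,(430,-15),45,(153,162),m);print("disc",len(P),minc(P),np.percentile(P[:,2],[5,50,95]))
A=np.c_[P[:,:2]-P[:,:2].mean(0),np.ones(len(P))];print("tilt",np.linalg.lstsq(A,P[:,2],rcond=None)[0])
p,d=camera("scene");cv2.imwrite("pics/s8.png",cv2.resize(p[120:270,270:470,::-1],None,fx=4,fy=4,interpolation=cv2.INTER_CUBIC))
E
```

```text
clock: 24.15
eef_pos: [431.6, -15.5, 237.5]
eef_rot: [3.139, -0.004, 0.419]
wrist_force: [0.5, -0.0, 0.7]
finger_gap: 93.8
finger_force: 0.0
[431.55791886 -15.46860516 237.451313  ] 93.79789557447651
disc 2760 ((429.5517883300781, -14.648107528686523), 31.798580169677734) [155.8271624  157.54045211 158.73470206]
tilt [-1.39529579e-02  1.89737212e-03  1.57453992e+02]
```

View pics/s8.png

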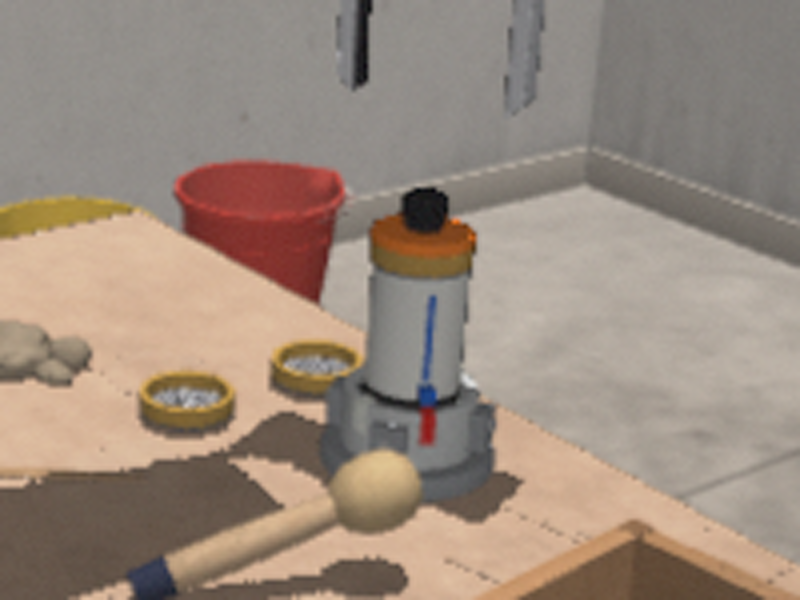

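The stack is straight: lug (427,393) is right over red mark (428,425), strainer and lid sit flat, and the gripper is clear above.

```bash
python3 -c "
from cell import sign_off; print(sign_off())"
```

```text
the job is handed in; nothing more can be done
None
```

I handed the job in at about 24 s: the beaker is home with its lugs on the red marks, the strainer and lid sit flat on it, and the gripper is clear; sign-off returned no verdict.

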